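# Set the small tarts on their gold cards

## Task

Get the four small tarts ready for the shop: take each from the cooling rack and set it on the empty gold card of its own shape and size, centred on the card, with the square and the finger tart lined up with their card's edges. Keep the tarts level, set them down without dropping them, and leave the empty black baking ring and the piping nozzle where they stand.

Things in the scene. Friction and masses are not known exactly. Their poses are not given: they have to be found in the camera images.
- tart_big_round_mid (a point): Big round tart: plain golden-brown straight-sided pastry shell, baked yellow filling, seven nuts; diameter 66 mm, 22 mm high, about 85 g. The point is its centre, half-way up (11 mm above its underside); z is up. Like all four small tarts it starts on a fixed wire rack, 300 x 360 mm, wires 20 mm above the bench.
- tart_small_round_mid (a point): Small round tart, same look with four nuts: diameter 46 mm, 22 mm high, about 45 g. The point is its centre, half-way up (11 mm above its underside); z is up.
- tart_square_mid (a point): Square tart, same look with four nuts: 58 x 58 mm, 22 mm high, about 85 g. The point is its centre, half-way up (11 mm above its underside); x and y are parallel to its sides, z up.
- tart_finger_mid (a point): Finger (oblong) tart, same look with a row of five nuts: 118 mm long along its x, 36 mm wide along its y, 22 mm high, about 95 g. The point is its centre, half-way up (11 mm above its underside); z is up.
- card_big_round: Big round gold card, diameter 88 mm, for the 66 mm tart. Like all four cards it is 3 mm thick, fixed, empty, has a little thumb tab at its +x end (the tab does not count as part of its outline) and lies on a white board 300 x 360 mm and 12 mm thick. Origin: centre of its underside, 12 mm above the bench; z up, top face at z = +3 mm.
- card_small_round: Small round gold card, diameter 64 mm, for the 46 mm tart. Origin: centre of its underside; z up, top face at z = +3 mm; tab at +x. Board and rack lie side by side before the robot, either way round.
- card_square: Square gold card, 80 x 80 mm, for the square tart. Origin: centre of its underside; x and y parallel to its sides, z up, top face at z = +3 mm; tab in the middle of its +x side.
- card_finger: Oblong gold card, 140 mm along its x and 58 mm along its y, for the finger tart. Origin: centre of its underside; z up, top face at z = +3 mm; tab in the middle of its +x end.
- tart_ring: Bystander: empty tart ring of black steel (open top and bottom), 52 mm across and 20 mm high, standing on the rack between the tarts; leave it alone. Origin: centre of its underside.
- nozzle: Bystander: steel piping nozzle, a cone 24 mm across at its foot and 34 mm high, standing point up on the white board between the cards; leave it alone. Origin: centre of its underside.
Mind the look-alikes: they are no part of the job. Leave any turquoise look-alike of the part that bears tart_small_round_mid alone.

How it is judged:
By the outcome, as a careful person would: the job done as asked, in the order asked, and still so for the second after the job is handed in, with the robot touching nothing.
It also fails if it takes over 112 s, if anything falls off the work surface, if the arm or the gripper's body presses on something with over 40 N, if the wrist force passes 120 N, or if a joint passes its speed limit or range.

## Robot

A 6-joint arm with a two-finger parallel gripper is mounted at the origin on the work surface. World frame = base frame: x ahead of the robot, y to its left, z up, the work surface at z = 0. Lengths are in mm, angles in rad, forces in N, time in s.
With the tool pointing down it reaches from about 350 to 775 mm from the base axis. Payload 7.3 kg.
Tool frame: the origin (TCP) lies at the very end of the fingers, on their centre line; the grasp point (between the pads) lies bot.grip_point_offset behind it (bot.grip_point_offset is the distance from the TCP to the grasp point, in mm); z points along the fingers, y is the line along which they close (so a half turn about z gives the same grasp; the last joint's range is limited). The gripper opens to 92 mm and grips with 3 to 60 N. Pads are 19 mm wide; open, the fingers measure 130 mm over their backs; the gripper's body (75 mm by 190 mm) begins 47 mm behind the grasp point.
Start: joints at [1.101, 0.342, 1.524, -0, 1.275, -0.146], TCP at [167.026, 497.742, 226.741] pointing down, gripper open.
Joint ranges: [-2.53, 2.53], [-0.77, 2.02], [0.04, 2.7], [-1, 4.14], [0.28, 2.66], [-3.11, 3.11]. Speed limits (rad/s): [2.57, 2.57, 3.14, 3.14, 3.14, 3.14].

## Interface

Orientations are given as [roll, pitch, yaw] about the fixed x, y, z axes, in that order (R = Rz(yaw) Ry(pitch) Rx(roll)).
In Python, from plant import bot gives the robot as it stands. The module is installed in compiled form; this text tells all that it offers.
- The arm moves only by the tool carry_out, never from a script. Its argument "plan" is a list of rows, each an object of numbers: "tx", "ty", "tz": the shift along the world's x, y, z in mm; "rx", "ry", "rz": the turn, a rotation vector about the world's x, y, z in rad. A call has 1 to 12 rows; each row shifts and turns the commanded pose from where the row before left it; what a row does not reach is not made up. A row lasts 1/10 s, in which the tool goes at most 50 mm and 8.59 degrees, less where a joint would pass 70% of its speed; a pose out of reach is approached as far as the arm can. A call with a gripper value outside its range is refused whole. "gripper" is the closure, from 0 (fully open) to 1 (shut), set as the call begins (left out, the last holds). The fingers move at their own pace and stop on an object; the grip force is fixed at half the most. Time passes only in rows, so rows that do not move let the fingers close. It gives the time, the measured TCP pose, the force, the opening and the grip force at its end, in the units of the state.
- bot.get_obs(): the state, without advancing time (a new reading comes with each control period).
- bot.capture(name): name is "scene" or "top"; returns the picture (384x512x3 uint8, red, green, blue); there is no depth.
- bot.camera_model(name): a dict with "camera_matrix" (3x3 intrinsics, pixels), "R" (3x3) and "t" (3): a world point X has camera coordinates R X + t. Camera axes: x right, y down, z forward; pixel columns grow to the right and rows downward; lengths in mm; the calibration is good to about 2 mm. A picture is of the moment at which its call begins. camera_model takes no time and is no camera call.
- bot.close_job(): hands the job in; it is judged then, once.
The state is a dict: "time": time; "joint_positions": joint angles; "dq": joint speeds; "tau": joint torques, N m; "tool_pos": TCP position; "tcp_rot": TCP orientation; "contact_force": force on the tool from outside, world axes, zero at the start; "moment": the same for the moment, N m; "grip_width": finger opening in mm; "finger_force": force on a finger pad.
Only numpy, scipy, OpenCV 4.12 (cv2) and the standard library are available. Lean on these libraries where they do the work, as an engineer would, in place of code of your own. Each camera call takes 0.05 s, during which the arm holds its last target. There are 200 camera calls.

## Working session

There is one attempt and no reset: what is moved stays moved. The work goes in short steps, Python scripts to look and compute and a tool call to move; the robot and the scene stay as the last step left them, time stands still between calls to the robot, and variables do not carry over. Pictures are saved under pics/ and viewed, at most 14 in all, crops included, and the job is handed in when it is done.

Besides the shell and the picture viewer there is one more tool, called after "Emit:" by a JSON object that holds its "op" and its "data", one argument or row to a line. carry_out: Moves the arm, as the interface text tells. Its arguments: {"type":"object","properties":{"plan":{"type":"array"},"gripper":{"type":"number"}},"required":["plan"]}

```bash
mkdir -p pics; python3 - <<'E'
from plant import bot
import cv2
for n in("scene","top"):
    im=bot.capture(n); cv2.imwrite(f"pics/{n}0.png",im[:,:,::-1])
    m=bot.camera_model(n); print(n,m)
print(bot.get_obs(), bot.grip_point_offset)
E
```

```text
scene {'camera_matrix': array([[404.03623633,   0.        , 255.02301039],
       [  0.        , 404.03623633, 193.44592626],
       [  0.        ,   0.        ,   1.        ]]), 'R': array([[-0.18893506,  0.98192973,  0.0108423 ],
       [ 0.61353054,  0.12665716, -0.77944739],
       [-0.76673582, -0.14061286, -0.62637385]]), 't': array([  54.80802134, -234.83941283, 1320.55252861])}
top {'camera_matrix': array([[393.14578181,   0.        , 256.71308377],
       [  0.        , 393.14578181, 195.45022127],
       [  0.        ,   0.        ,   1.        ]]), 'R': array([[ 0.02803495, -0.99949296, -0.0150955 ],
       [-0.98851716, -0.02547755, -0.14894538],
       [ 0.14848526,  0.01909783, -0.9887302 ]]), 't': array([  32.81759847,  469.31546395, 1168.60620825])}
{'time': 0.1, 'joint_positions': array([ 1.10096389e+00,  3.42671201e-01,  1.52489878e+00,  1.54431796e-05,
        1.27542811e+00, -1.45984040e-01]), 'dq': array([ 0.0003176 , -0.00265769, -0.00214403,  0.00169547,  0.00041275,
        0.00060259]), 'tau': array([ 6.85944287e-04, -4.32003093e+01, -2.44695836e+01,  7.18097901e-02,
        5.25646505e-02, -7.50263041e-06]), 'tool_pos': array([166.86535575, 497.39534656, 226.11297751]), 'tcp_rot': array([-3.14020432e+00, -2.19053254e-04,  2.81773960e+00]), 'contact_force': array([0.10432825, 0.8755357 , 0.03592577]), 'moment': array([ 0.05464531, -0.00646003, -0.03227043]), 'finger_force': 0.0, 'grip_width': 91.63550912710922} 18.8
```

View pics/scene0.png

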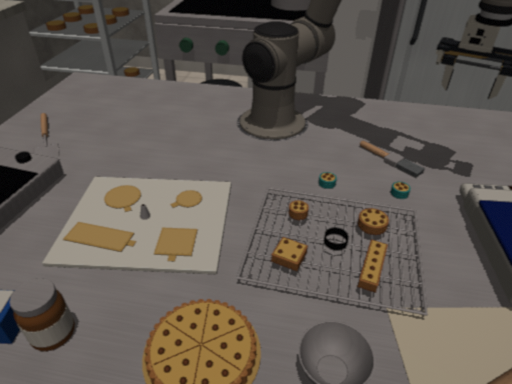

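View pics/top0.png

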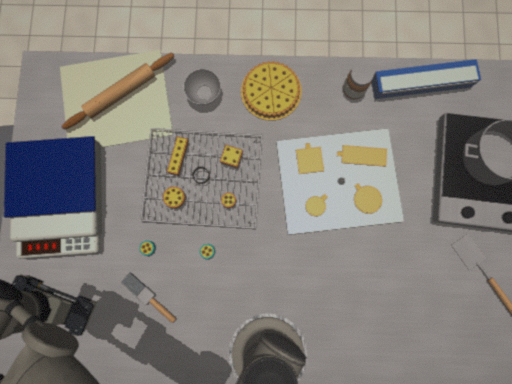

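The rack with the tarts is on the left (+y): finger (178,155), square (231,156), big round (173,197), small round (229,200), ring (201,175). The board is on the right, with the nozzle at (341,181). The turquoise look-alikes sit off the rack.

```bash
cat > h.py <<'E'
from plant import bot
import cv2, numpy as np
def ray(cam,uv,z):
    m=bot.camera_model(cam); K,R,t=m["camera_matrix"],m["R"],m["t"]
    uv=np.atleast_2d(np.asarray(uv,float)); d=(np.c_[uv,np.ones(len(uv))]@np.linalg.inv(K).T)@R
    c=-R.T@t; return (c+d*((z-c[2])/d[:,2])[:,None])[:,:2]
def proj(cam,X):
    m=bot.camera_model(cam); p=m["camera_matrix"]@(m["R"]@np.asarray(X,float)+m["t"]); return p[:2]/p[2]
S=6
def blobs(cam,im,z,box,amin=60,op=0,sat=110):
    """saturated orange/yellow blobs: centroid, rect angle and sides in world at height z; box=x0,y0,x1,y1 px"""
    x0,y0,x1,y1=box
    big=cv2.resize(im[y0:y1,x0:x1],None,fx=S,fy=S,interpolation=cv2.INTER_CUBIC)
    h=cv2.cvtColor(big,cv2.COLOR_RGB2HSV)
    m=((h[...,0]<32)&(h[...,1]>sat)&(h[...,2]>50)).astype(np.uint8)
    m=cv2.morphologyEx(m,cv2.MORPH_CLOSE,np.ones((9,9)))
    if op: m=cv2.morphologyEx(m,cv2.MORPH_OPEN,cv2.getStructuringElement(cv2.MORPH_ELLIPSE,(op,op)))
    out=[]
    for c in cv2.findContours(m,cv2.RETR_EXTERNAL,cv2.CHAIN_APPROX_NONE)[0]:
        if cv2.contourArea(c)<amin*S*S: continue
        px=(c[:,0,:]+.5)/S-.5+[x0,y0]
        w=ray(cam,px,z).astype(np.float32)
        M=cv2.moments(w.reshape(-1,1,2)); cen=np.array([M["m10"],M["m01"]])/M["m00"]
        (rc,rs,ra)=cv2.minAreaRect(w)
        out.append((cen,np.array(rc),np.array(rs),ra,M["m00"]))
    return out,m
E
python3 - <<'E'
from h import *
np.set_printoptions(precision=1,suppress=True)
vis=[]
for cam,bt,bc in(("top",(150,132,255,215),(285,138,395,222)),("scene",(265,195,400,292),(60,180,215,262))):
    im=bot.capture(cam)
    for z,b,op in((31,bt,0),(15,bc,0),(15,bc,51)):
        o,m=blobs(cam,im,z,b,op=op); print(cam,z,op)
        for r in o: print(*r[:3],round(r[3],1),round(float(r[4])))
        if z==31 or op: 
            big=cv2.resize(im[b[1]:b[3],b[0]:b[2]],None,fx=S,fy=S,interpolation=cv2.INTER_CUBIC)
            e=cv2.findContours(m,cv2.RETR_EXTERNAL,cv2.CHAIN_APPROX_NONE)[0]
            cv2.drawContours(big,e,-1,(0,255,255),1); vis.append(cv2.resize(big[:,:,::-1],(400,290)))
cv2.imwrite("pics/m.png",np.vstack([np.hstack(vis[:2]),np.hstack(vis[2:])]))
E
```

```text
top 31 0
[453.5 132.9] [453.3 133.1] [45.7 43.8] 26.2 1566
[458.  301.8] [458.3 301.7] [67.7 64.4] 47.4 3436
[592.7 129.4] [592.7 129.4] [59.5 59.3] 73.8 3325
[589.9 297.7] [589.9 297.7] [ 39.6 120.1] 77.5 4386
top 15 0
[ 445.5 -137.8] [ 449. -137.] [57.2 67.5] 81.1 2688
[ 470.  -297.3] [ 470.6 -298.3] [82.  85.9] 85.8 5445
[ 608.1 -286.3] [ 608.2 -280.5] [152.1  55.1] 86.8 7400
[ 590.6 -117. ] [ 597.  -115.9] [92.  75.5] 8.1 5673
top 15 51
[ 443.9 -136.4] [ 443.4 -135.7] [56.5 56.2] 7.2 2501
[ 468.9 -298.2] [ 468.6 -298.3] [81.2 82.4] 89.5 5275
[ 589.5 -117.1] [ 590.6 -116.8] [79. 75.] 8.5 5359
[ 608.  -287.8] [ 607.8 -287. ] [139.1  54.9] 86.7 7088
scene 31 0
[590.1 297. ] [590.  297.3] [ 37.1 138.4] 77.4 4707
[593.4 128.8] [593.4 128.7] [62.2 76.7] 75.4 4411
[458.9 301.6] [459.8 301.6] [64.5 88.8] 82.7 4626
[455.  132.8] [455.3 133.1] [68.9 43.8] 5.1 2474
scene 15 0
[ 594.4 -115.7] [ 600.7 -114.8] [94.8 78.1] 8.1 6196
[ 612.  -284.2] [ 612.1 -278.5] [154.1  57. ] 86.5 7871
[ 450.2 -136.6] [ 449.6 -139.7] [60.9 70.2] 13.5 3011
[ 474.6 -295.2] [ 475.6 -296.8] [84.4 89.5] 86.9 5729
scene 15 51
[ 593.4 -115.9] [ 596.4 -115.4] [86.1 77.8] 8.1 5951
[ 611.8 -285.5] [ 611.9 -283.7] [143.3  56.8] 86.6 7555
[ 448.5 -135.1] [ 448.2 -134.8] [59.2 60.4] 74.6 2811
[ 473.6 -295.9] [ 472.9 -296.5] [84.1 84.2] 70.9 5578
```

View pics/m.png

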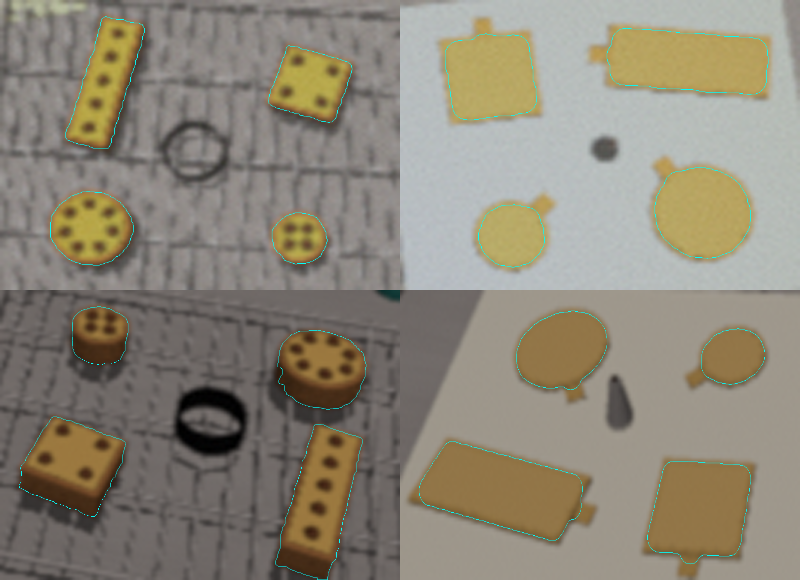

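The masks show cleanly segmented tarts. The card outlines are slightly eroded, with tab remnants in the scene view. I'll refine the cards and find the ring and nozzle.

```bash
python3 - <<'E'
from h import *
np.set_printoptions(precision=1,suppress=True)
for cam,bc in(("top",(285,138,395,222)),("scene",(60,180,215,262))):
    im=bot.capture(cam)
    for sat in (60,75):
        o,m=blobs(cam,im,15,bc,op=81,sat=sat); print(cam,sat)
        for r in o: print(*r[:3],round(r[3],1),round(float(r[4])))
print(ray("top",[[201,175]],30),ray("top",[[341,181]],25))
E
```

```text
top 60
[ 444.  -136.3] [ 443.6 -136.2] [61.9 61.8] 0.6 3002
[ 469.  -298.2] [ 468.7 -298.4] [86.7 86.5] 63.7 5903
[ 589.7 -117. ] [ 590.8 -116.9] [83.6 80.4] 8.1 5920
[ 608.2 -287.8] [ 608. -287.] [143.4  59.2] 86.6 7745
top 75
[ 443.9 -136.1] [ 443.8 -136.2] [60.3 60.3] 72.4 2865
[ 469.  -298.1] [ 468.8 -298.3] [85.5 85.1] 63.7 5733
[ 589.6 -117. ] [ 590.5 -116.8] [82. 79.] 8.3 5725
[ 608.1 -287.9] [ 607.9 -287.2] [141.7  58. ] 86.6 7503
scene 60
[ 593.  -116.2] [ 595.1 -115.7] [89.  81.4] 8.1 6467
[ 611.3 -285.7] [ 611.5 -284.8] [146.4  61.3] 86.5 8221
[ 447.7 -135.1] [ 447.8 -135.1] [66.9 61.8] 19.6 3253
[ 473.  -296.3] [ 472.3 -296.8] [89.3 89.5] 73.7 6297
scene 75
[ 592.9 -116.1] [ 595.  -115.7] [87.3 80.1] 8.0 6224
[ 611.5 -285.5] [ 611.6 -284.7] [144.8  59.8] 86.7 7927
[ 447.9 -135.1] [ 448.1 -135. ] [65.  60.3] 20.2 3086
[ 473.1 -296.3] [ 472.7 -296.9] [87.2 88.2] 86.8 6055
[[528.9 220.4]] [[ 521.8 -214. ]]
```

Emit:
{"op": "carry_out", "data": {
  "plan": [
    {"tx":48,"ty":-33,"tz":-20,"rz":0.065},
    {"tx":48,"ty":-33,"tz":-20,"rz":0.065},
    {"tx":48,"ty":-33,"tz":-20,"rz":0.065},
    {"tx":48,"ty":-33,"tz":-20,"rz":0.065},
    {"tx":49,"ty":-33,"tz":-20,"rz":0.064},
    {"tx":50,"ty":-30},
    {},
    {}
  ]
}}

```text
invalid input at $.plan[0]: expected keys tx, ty, tz, rx, ry, rz
```

Emit:
{"op": "carry_out", "data": {
  "plan": [
    {"tx":42,"ty":-28,"tz":-10,"rx":0,"ry":0,"rz":0.054},
    {"tx":42,"ty":-28,"tz":-10,"rx":0,"ry":0,"rz":0.054},
    {"tx":42,"ty":-28,"tz":-10,"rx":0,"ry":0,"rz":0.054},
    {"tx":42,"ty":-28,"tz":-20,"rx":0,"ry":0,"rz":0.054},
    {"tx":42,"ty":-28,"tz":-20,"rx":0,"ry":0,"rz":0.054},
    {"tx":42,"ty":-28,"tz":-20,"rx":0,"ry":0,"rz":0.054},
    {"tx":39.4,"ty":-28,"tz":-20,"rx":0,"ry":0,"rz":0},
    {"tx":0,"ty":0,"tz":-16,"rx":0,"ry":0,"rz":0},
    {"tx":0,"ty":0,"tz":0,"rx":0,"ry":0,"rz":0},
    {"tx":0,"ty":0,"tz":0,"rx":0,"ry":0,"rz":0}
  ]
}}

```text
time: 1.3
tool_pos: [442.8, 312.2, 107.3]
tcp_rot: [-3.142, -0.001, -3.141]
contact_force: [-0.5, 0.1, -0.6]
grip_width: 91.5
finger_force: 0.0
```

Emit:
{"op": "carry_out", "data": {
  "plan": [
    {"tx":15.6,"ty":-10.5,"tz":-7,"rx":0,"ry":0,"rz":0},
    {"tx":0,"ty":0,"tz":-25,"rx":0,"ry":0,"rz":0},
    {"tx":0,"ty":0,"tz":-20,"rx":0,"ry":0,"rz":0},
    {"tx":0,"ty":0,"tz":0,"rx":0,"ry":0,"rz":0},
    {"tx":0,"ty":0,"tz":0,"rx":0,"ry":0,"rz":0}
  ]
}}

```text
time: 1.8
tool_pos: [458.6, 302.5, 56.4]
tcp_rot: [3.141, 0.001, -3.14]
contact_force: [-0.2, -0.3, 0.0]
grip_width: 91.9
finger_force: 0.0
```

Emit:
{"op": "carry_out", "data": {
  "plan": [
    {"tx":0,"ty":-0.5,"tz":-16,"rx":0,"ry":0,"rz":0},
    {"tx":0,"ty":0,"tz":-15.5,"rx":0,"ry":0,"rz":0},
    {"tx":0,"ty":0,"tz":0,"rx":0,"ry":0,"rz":0},
    {"tx":0,"ty":0,"tz":0,"rx":0,"ry":0,"rz":0}
  ]
}}

```text
time: 2.2
tool_pos: [459.2, 301.7, 25.1]
tcp_rot: [3.141, 0.002, -3.141]
contact_force: [0.1, 0.4, 0.2]
grip_width: 92.1
finger_force: 0.0
```

Emit:
{"op": "carry_out", "data": {
  "gripper": 1,
  "plan": [
    {"tx":0,"ty":0,"tz":0,"rx":0,"ry":0,"rz":0},
    {"tx":0,"ty":0,"tz":0,"rx":0,"ry":0,"rz":0},
    {"tx":0,"ty":0,"tz":0,"rx":0,"ry":0,"rz":0},
    {"tx":0,"ty":0,"tz":0,"rx":0,"ry":0,"rz":0},
    {"tx":0,"ty":0,"tz":0,"rx":0,"ry":0,"rz":0},
    {"tx":0,"ty":0,"tz":0,"rx":0,"ry":0,"rz":0},
    {"tx":0,"ty":0,"tz":0,"rx":0,"ry":0,"rz":0},
    {"tx":0,"ty":0,"tz":0,"rx":0,"ry":0,"rz":0}
  ]
}}

```text
time: 3.0
tool_pos: [458.9, 301.1, 24.1]
tcp_rot: [3.141, 0.001, -3.141]
contact_force: [-1.1, -0.8, 5.8]
grip_width: 64.9
finger_force: 30.0
```

Emit:
{"op": "carry_out", "data": {
  "plan": [
    {"tx":0,"ty":0,"tz":12,"rx":0,"ry":0,"rz":0},
    {"tx":0,"ty":0,"tz":24,"rx":0,"ry":0,"rz":0},
    {"tx":0,"ty":0,"tz":24,"rx":0,"ry":0,"rz":0},
    {"tx":0,"ty":-15,"tz":12,"rx":0,"ry":0,"rz":0},
    {"tx":2,"ty":-30,"tz":0,"rx":0,"ry":0,"rz":0},
    {"tx":2,"ty":-40,"tz":0,"rx":0,"ry":0,"rz":0},
    {"tx":2,"ty":-40,"tz":0,"rx":0,"ry":0,"rz":0},
    {"tx":2,"ty":-40,"tz":0,"rx":0,"ry":0,"rz":0},
    {"tx":2,"ty":-40,"tz":0,"rx":0,"ry":0,"rz":0},
    {"tx":2,"ty":-40,"tz":0,"rx":0,"ry":0,"rz":0},
    {"tx":0,"ty":-40,"tz":0,"rx":0,"ry":0,"rz":0},
    {"tx":0,"ty":-40,"tz":0,"rx":0,"ry":0,"rz":0}
  ]
}}

```text
time: 4.2
tool_pos: [469.7, -26.3, 95.7]
tcp_rot: [3.142, -0.001, 3.141]
contact_force: [0.8, 0.2, -0.3]
grip_width: 65.6
finger_force: 30.0
```

Emit:
{"op": "carry_out", "data": {
  "plan": [
    {"tx":0,"ty":-40,"tz":0,"rx":0,"ry":0,"rz":0},
    {"tx":0,"ty":-40,"tz":0,"rx":0,"ry":0,"rz":0},
    {"tx":0,"ty":-40,"tz":0,"rx":0,"ry":0,"rz":0},
    {"tx":0,"ty":-40,"tz":0,"rx":0,"ry":0,"rz":0},
    {"tx":0,"ty":-40,"tz":0,"rx":0,"ry":0,"rz":0},
    {"tx":0,"ty":-40,"tz":0,"rx":0,"ry":0,"rz":0},
    {"tx":0,"ty":-25,"tz":0,"rx":0,"ry":0,"rz":0},
    {"tx":0,"ty":-8,"tz":0,"rx":0,"ry":0,"rz":0},
    {"tx":0,"ty":0,"tz":0,"rx":0,"ry":0,"rz":0},
    {"tx":0,"ty":0,"tz":0,"rx":0,"ry":0,"rz":0}
  ]
}}

```text
time: 5.2
tool_pos: [470.1, -295.9, 95.4]
tcp_rot: [3.14, -0.001, -3.141]
contact_force: [-0.2, 0.6, -1.8]
grip_width: 65.2
finger_force: 30.0
```

Emit:
{"op": "carry_out", "data": {
  "plan": [
    {"tx":0.7,"ty":-1,"tz":-15,"rx":0,"ry":0,"rz":0},
    {"tx":0,"ty":0,"tz":-25,"rx":0,"ry":0,"rz":0},
    {"tx":0,"ty":0,"tz":-20,"rx":0,"ry":0,"rz":0},
    {"tx":0,"ty":0,"tz":-10,"rx":0,"ry":0,"rz":0},
    {"tx":0,"ty":0,"tz":-3,"rx":0,"ry":0,"rz":0},
    {"tx":0,"ty":0,"tz":-1,"rx":0,"ry":0,"rz":0},
    {"tx":0,"ty":0,"tz":0,"rx":0,"ry":0,"rz":0},
    {"tx":0,"ty":0,"tz":0,"rx":0,"ry":0,"rz":0}
  ]
}}

```text
time: 6.0
tool_pos: [471.9, -298.3, 22.6]
tcp_rot: [-3.141, 0.001, -3.141]
contact_force: [0.2, -0.2, -1.3]
grip_width: 65.5
finger_force: 30.0
```

```bash
python3 - <<'E'
from h import *
o=bot.get_obs();print(o["tool_pos"],o["contact_force"])
v=[]
for cam,b in(("top",(335,160,395,222)),("scene",(80,150,190,230))):
    im=bot.capture(cam)[b[1]:b[3],b[0]:b[2]]
    v.append(cv2.resize(im[:,:,::-1],(400,400*im.shape[0]//im.shape[1]),interpolation=cv2.INTER_CUBIC)[:290])
    
h=min(x.shape[0] for x in v); cv2.imwrite("pics/a1.png",np.hstack([x[:h] for x in v]))
E
```

```text
[ 471.91504456 -298.27113879   22.61771651] [ 0.18914896 -0.19220343 -1.260524  ]
```

View pics/a1.png

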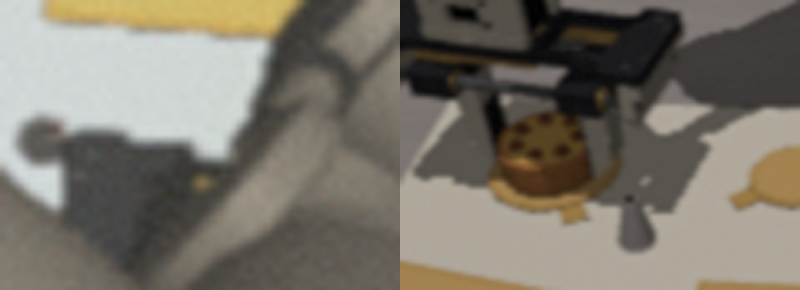

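The tart is held level just above the big card, between the fingers, and the nozzle stands clear. I'll lower gently onto contact.

Emit:
{"op": "carry_out", "data": {
  "plan": [
    {"tx":0,"ty":0.8,"tz":-1,"rx":0,"ry":0,"rz":0},
    {"tx":0,"ty":0,"tz":-1,"rx":0,"ry":0,"rz":0},
    {"tx":0,"ty":0,"tz":-0.7,"rx":0,"ry":0,"rz":0},
    {"tx":0,"ty":0,"tz":0,"rx":0,"ry":0,"rz":0}
  ]
}}

```text
time: 6.5
tool_pos: [471.4, -297.2, 19.1]
tcp_rot: [3.141, -0.0, -3.141]
contact_force: [-0.6, 1.6, 2.1]
grip_width: 65.3
finger_force: 30.0
```

Emit:
{"op": "carry_out", "data": {
  "plan": [
    {"tx":0,"ty":0,"tz":-0.3,"rx":0,"ry":0,"rz":0},
    {"tx":0,"ty":0,"tz":0,"rx":0,"ry":0,"rz":0}
  ]
}}

```text
time: 6.7
tool_pos: [471.4, -297.2, 19.1]
tcp_rot: [3.142, 0.0, -3.141]
contact_force: [-1.3, 2.5, 4.9]
grip_width: 65.3
finger_force: 30.0
```

Emit:
{"op": "carry_out", "data": {
  "gripper": 0,
  "plan": [
    {"tx":0,"ty":0,"tz":0,"rx":0,"ry":0,"rz":0},
    {"tx":0,"ty":0,"tz":0,"rx":0,"ry":0,"rz":0},
    {"tx":0,"ty":0,"tz":0,"rx":0,"ry":0,"rz":0},
    {"tx":0,"ty":0,"tz":0,"rx":0,"ry":0,"rz":0},
    {"tx":0,"ty":0,"tz":0,"rx":0,"ry":0,"rz":0},
    {"tx":0,"ty":0,"tz":15,"rx":0,"ry":0,"rz":0},
    {"tx":0,"ty":0,"tz":30,"rx":0,"ry":0,"rz":0},
    {"tx":0,"ty":30,"tz":20,"rx":0,"ry":0,"rz":0},
    {"tx":-4,"ty":45,"tz":0,"rx":0,"ry":0,"rz":0},
    {"tx":-4,"ty":45,"tz":0,"rx":0,"ry":0,"rz":0},
    {"tx":-4,"ty":45,"tz":0,"rx":0,"ry":0,"rz":0},
    {"tx":-5,"ty":45,"tz":0,"rx":0,"ry":0,"rz":0}
  ]
}}

```text
time: 7.9
tool_pos: [454.2, -85.7, 83.9]
tcp_rot: [-3.142, 0.001, 3.141]
contact_force: [1.6, 0.5, 0.1]
grip_width: 91.9
finger_force: 0.0
```

Emit:
{"op": "carry_out", "data": {
  "plan": [
    {"tx":0,"ty":45,"tz":0,"rx":0,"ry":0,"rz":0},
    {"tx":0,"ty":45,"tz":0,"rx":0,"ry":0,"rz":0},
    {"tx":0,"ty":45,"tz":0,"rx":0,"ry":0,"rz":0},
    {"tx":0,"ty":45,"tz":0,"rx":0,"ry":0,"rz":0},
    {"tx":0,"ty":30,"tz":0,"rx":0,"ry":0,"rz":0},
    {"tx":0,"ty":10,"tz":0,"rx":0,"ry":0,"rz":0},
    {"tx":0,"ty":0,"tz":0,"rx":0,"ry":0,"rz":0},
    {"tx":0,"ty":0,"tz":0,"rx":0,"ry":0,"rz":0}
  ]
}}

```text
time: 8.7
tool_pos: [454.5, 131.9, 83.6]
tcp_rot: [-3.141, -0.0, -3.142]
contact_force: [0.2, -0.9, -0.9]
grip_width: 91.6
finger_force: 0.0
```

```bash
cat > chk.py <<'E'
from h import *
import sys
np.set_printoptions(precision=1,suppress=True)
# tart on card: tart = darker/more saturated; print hsv split
name=sys.argv[1]; v=[]
for cam,b in(("top",(285,138,395,222)),("scene",(60,175,215,262))):
    im=bot.capture(cam)
    im=im[b[1]:b[3],b[0]:b[2]]
    v.append(cv2.resize(im[:,:,::-1],(400,290),interpolation=cv2.INTER_CUBIC))
cv2.imwrite(f"pics/{name}.png",np.hstack(v))
o=bot.get_obs();print(o["tool_pos"],o["time"])
E
python3 chk.py c1
```

```text
[454.6 131.5  83.7] 8.8
```

View pics/c1.png

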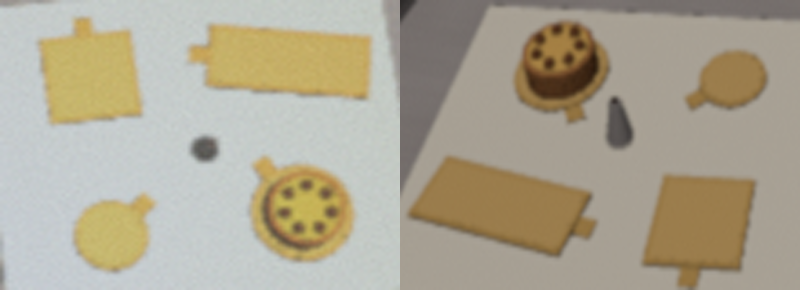

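Big round tart now sits on its card. I'll measure the offset using the nut centroids (on the tart's top face) against the card outline, and test the method on the rack.

```bash
cat > nuts.py <<'E'
from h import *
np.set_printoptions(precision=1,suppress=True)
def nuts(cam,im,xyz,rad):
    """centroid of nuts on a tart roughly at xyz (top face), search radius rad mm"""
    u=proj(cam,xyz); r=int(rad*.4)+2; x0,y0=(u-r).astype(int); x1,y1=(u+r).astype(int)
    big=cv2.resize(im[y0:y1,x0:x1],None,fx=10,fy=10,interpolation=cv2.INTER_CUBIC)
    g=cv2.GaussianBlur(big[...,0],(0,0),4)
    bh=cv2.morphologyEx(g,cv2.MORPH_BLACKHAT,cv2.getStructuringElement(cv2.MORPH_ELLIPSE,(45,45)))
    n,l,s,c=cv2.connectedComponentsWithStats((bh>25).astype(np.uint8))
    px=(c+.5)/10-.5+[x0,y0]; w=ray(cam,px,xyz[2])
    k=[i for i in range(1,n) if 60<s[i,4]<1500 and np.hypot(*(w[i]-xyz[:2]))<rad]
    return w[k]
E
python3 - <<'E'
from nuts import *
for cam in("top","scene"):
    im=bot.capture(cam)
    for nm,p,r in(("big",(471,-297,38),29),("small",(454,133,43),19),("square",(593,129,43),30),("fing",(590,297.5,43),55)):
        w=nuts(cam,im,p,r)
        print(cam,nm,len(w),w.mean(0), cv2.minEnclosingCircle(w.astype(np.float32)) if len(w) else 0)
    if cam=="top":
        o,m=blobs(cam,im,15,(335,175,395,222),op=61,sat=60)
        for q in o: print("card",*q[:3])
E
```

```text
top big 7 [ 470.  -296.4] ((470.1899719238281, -296.3128356933594), 20.427570343017578)
top small 0 [nan nan] 0
top square 1 [611.  139.4] ((611.0333862304688, 139.396240234375), 9.999999747378752e-05)
top fing 13 [592.  304.6] ((587.868896484375, 294.98785400390625), 51.66339111328125)
card [ 469.  -298.1] [ 468.6 -298.3] [87.1 86.3]
scene big 7 [ 471.8 -295.7] ((471.9098205566406, -295.99017333984375), 20.95525360107422)
scene small 2 [461.1 132.6] ((461.0574951171875, 132.57037353515625), 7.034834861755371)
scene square 5 [587.7 131.2] ((588.5123901367188, 130.35940551757812), 24.872602462768555)
scene fing 13 [586.9 290.5] ((586.5933227539062, 291.97308349609375), 46.47856521606445)<stdin>:6: RuntimeWarning: Mean of empty slice.
  ret = um.true_divide(
```

Big round is centred within about 1–2 mm. Next, the small round.

Emit:
{"op": "carry_out", "data": {
  "plan": [
    {"tx":0,"ty":0.7,"tz":-15,"rx":0,"ry":0,"rz":0},
    {"tx":0,"ty":0,"tz":-20,"rx":0,"ry":0,"rz":0},
    {"tx":0,"ty":0,"tz":-15,"rx":0,"ry":0,"rz":0},
    {"tx":0,"ty":0,"tz":-9,"rx":0,"ry":0,"rz":0},
    {"tx":0,"ty":0,"tz":0,"rx":0,"ry":0,"rz":0},
    {"tx":0,"ty":0,"tz":0,"rx":0,"ry":0,"rz":0}
  ]
}}

```text
time: 9.5
tool_pos: [454.8, 133.2, 25.0]
tcp_rot: [3.141, 0.0, 3.141]
contact_force: [-0.3, -0.8, -0.9]
grip_width: 91.8
finger_force: 0.0
```

Emit:
{"op": "carry_out", "data": {
  "gripper": 1,
  "plan": [
    {"tx":0,"ty":0,"tz":0,"rx":0,"ry":0,"rz":0},
    {"tx":0,"ty":0,"tz":0,"rx":0,"ry":0,"rz":0},
    {"tx":0,"ty":0,"tz":0,"rx":0,"ry":0,"rz":0},
    {"tx":0,"ty":0,"tz":0,"rx":0,"ry":0,"rz":0},
    {"tx":0,"ty":0,"tz":0,"rx":0,"ry":0,"rz":0},
    {"tx":0,"ty":0,"tz":0,"rx":0,"ry":0,"rz":0},
    {"tx":0,"ty":0,"tz":0,"rx":0,"ry":0,"rz":0},
    {"tx":0,"ty":0,"tz":0,"rx":0,"ry":0,"rz":0}
  ]
}}

```text
time: 10.3
tool_pos: [454.5, 133.5, 24.8]
tcp_rot: [3.141, 0.0, -3.141]
contact_force: [-1.0, -1.1, 1.7]
grip_width: 45.6
finger_force: 30.0
```

Emit:
{"op": "carry_out", "data": {
  "plan": [
    {"tx":0,"ty":0,"tz":12,"rx":0,"ry":0,"rz":0},
    {"tx":0,"ty":0,"tz":24,"rx":0,"ry":0,"rz":0},
    {"tx":0,"ty":-15,"tz":24,"rx":0,"ry":0,"rz":0},
    {"tx":-2,"ty":-30,"tz":5,"rx":0,"ry":0,"rz":0},
    {"tx":-2,"ty":-40,"tz":0,"rx":0,"ry":0,"rz":0},
    {"tx":-2,"ty":-40,"tz":0,"rx":0,"ry":0,"rz":0},
    {"tx":-2,"ty":-40,"tz":0,"rx":0,"ry":0,"rz":0},
    {"tx":0,"ty":-40,"tz":0,"rx":0,"ry":0,"rz":0},
    {"tx":0,"ty":-40,"tz":0,"rx":0,"ry":0,"rz":0},
    {"tx":0,"ty":-20,"tz":0,"rx":0,"ry":0,"rz":0},
    {"tx":0,"ty":-5,"tz":0,"rx":0,"ry":0,"rz":0},
    {"tx":0,"ty":0,"tz":0,"rx":0,"ry":0,"rz":0}
  ]
}}

```text
time: 11.5
tool_pos: [446.2, -136.7, 89.5]
tcp_rot: [3.141, -0.0, 3.14]
contact_force: [-0.1, -0.2, -0.2]
grip_width: 45.3
finger_force: 30.0
```

Emit:
{"op": "carry_out", "data": {
  "plan": [
    {"tx":0,"ty":0,"tz":-15,"rx":0,"ry":0,"rz":0},
    {"tx":0,"ty":0,"tz":-22,"rx":0,"ry":0,"rz":0},
    {"tx":0,"ty":0,"tz":-20,"rx":0,"ry":0,"rz":0},
    {"tx":0,"ty":0,"tz":-9,"rx":0,"ry":0,"rz":0},
    {"tx":0,"ty":0,"tz":0,"rx":0,"ry":0,"rz":0},
    {"tx":0,"ty":0,"tz":0,"rx":0,"ry":0,"rz":0}
  ]
}}

```text
time: 12.1
tool_pos: [446.8, -136.0, 24.2]
tcp_rot: [-3.142, 0.0, -3.141]
contact_force: [0.1, 0.2, -0.5]
grip_width: 45.2
finger_force: 30.0
```

Emit:
{"op": "carry_out", "data": {
  "plan": [
    {"tx":0,"ty":-0.5,"tz":-2,"rx":0,"ry":0,"rz":0},
    {"tx":0,"ty":0,"tz":-1.5,"rx":0,"ry":0,"rz":0},
    {"tx":0,"ty":0,"tz":-0.7,"rx":0,"ry":0,"rz":0},
    {"tx":0,"ty":0,"tz":0,"rx":0,"ry":0,"rz":0},
    {"tx":0,"ty":0,"tz":0,"rx":0,"ry":0,"rz":0}
  ]
}}

```text
time: 12.6
tool_pos: [446.6, -137.1, 19.8]
tcp_rot: [-3.141, 0.001, -3.142]
contact_force: [0.4, 0.6, 1.5]
grip_width: 45.1
finger_force: 30.0
```

Emit:
{"op": "carry_out", "data": {
  "plan": [
    {"tx":0,"ty":0,"tz":-0.4,"rx":0,"ry":0,"rz":0},
    {"tx":0,"ty":0,"tz":0,"rx":0,"ry":0,"rz":0}
  ]
}}

```text
time: 12.8
tool_pos: [446.6, -137.1, 19.7]
tcp_rot: [-3.141, 0.001, -3.142]
contact_force: [-0.6, 0.5, 6.4]
grip_width: 45.2
finger_force: 30.0
```

Emit:
{"op": "carry_out", "data": {
  "gripper": 0,
  "plan": [
    {"tx":0,"ty":0,"tz":0,"rx":0,"ry":0,"rz":0},
    {"tx":0,"ty":0,"tz":0,"rx":0,"ry":0,"rz":0},
    {"tx":0,"ty":0,"tz":0,"rx":0,"ry":0,"rz":0},
    {"tx":0,"ty":0,"tz":0,"rx":0,"ry":0,"rz":0},
    {"tx":0,"ty":0,"tz":0,"rx":0,"ry":0,"rz":0},
    {"tx":0,"ty":0,"tz":15,"rx":0,"ry":0,"rz":0},
    {"tx":0,"ty":0,"tz":30,"rx":0,"ry":0,"rz":0},
    {"tx":0,"ty":0,"tz":30,"rx":0,"ry":0,"rz":0},
    {"tx":22,"ty":40,"tz":0,"rx":0,"ry":0,"rz":-0.05},
    {"tx":22,"ty":40,"tz":0,"rx":0,"ry":0,"rz":-0.05},
    {"tx":22,"ty":40,"tz":0,"rx":0,"ry":0,"rz":-0.05},
    {"tx":22,"ty":40,"tz":0,"rx":0,"ry":0,"rz":-0.05}
  ]
}}

```text
time: 14.0
tool_pos: [535.1, 24.6, 94.2]
tcp_rot: [3.142, 0.0, 2.939]
contact_force: [0.5, 0.0, 0.2]
grip_width: 91.7
finger_force: 0.0
```

Emit:
{"op": "carry_out", "data": {
  "plan": [
    {"tx":22,"ty":40,"tz":0,"rx":0,"ry":0,"rz":-0.05},
    {"tx":22,"ty":40,"tz":0,"rx":0,"ry":0,"rz":-0.033},
    {"tx":14.5,"ty":26,"tz":0,"rx":0,"ry":0,"rz":0},
    {"tx":0,"ty":0,"tz":0,"rx":0,"ry":0,"rz":0},
    {"tx":0,"ty":0,"tz":0,"rx":0,"ry":0,"rz":0}
  ]
}}

```text
time: 14.5
tool_pos: [592.4, 129.3, 93.5]
tcp_rot: [-3.141, -0.001, 2.86]
contact_force: [0.1, -1.3, 0.1]
grip_width: 91.8
finger_force: 0.0
```

```bash
cat > place.py <<'E'
from nuts import *
import sys
print(bot.get_obs()["tool_pos"],bot.get_obs()["tcp_rot"])
P={"small":((446,-136,38),19,{"top":(444,-136.2),"scene":(447.8,-135.1)}),"square":((591,-117,38),30,{"top":(590,-117),"scene":(593,-116)}),
"finger":((609.5,-287,38),55,{"top":(608,-287.6),"scene":(611,-285.5)}),"big":((471,-297,38),29,{"top":(469,-298.1),"scene":(473,-296.2)})}
v=[]
for cam in("top","scene"):
    im=bot.capture(cam)
    for n in sys.argv[1:]:
        p,r,c=P[n]; w=nuts(cam,im,p,r); print(cam,n,len(w),"offset",w.mean(0)-c[cam])
        a=cv2.fitLine(w.astype(np.float32),2,0,.1,.1).ravel() if n=="finger" else None
        if a is not None: print(np.degrees(np.arctan2(a[1],a[0])))
        if n=="square": print(w)
E
python3 place.py small; python3 - <<'E'
import sys; sys.path.insert(0,".")
E
```

```text
[592.4 129.3  93.5] [-3.1 -0.   2.9]
top small 4 offset [ 1.1 -0.1]
scene small 0 offset [nan nan]place.py:10: RuntimeWarning: Mean of empty slice.
  p,r,c=P[n]; w=nuts(cam,im,p,r); print(cam,n,len(w),"offset",w.mean(0)-c[cam])
  ret = um.true_divide(
```

Small round is centred within about 1 mm (4 nuts found in the top view). Next, the square.

Emit:
{"op": "carry_out", "data": {
  "plan": [
    {"tx":0.5,"ty":-0.5,"tz":-15,"rx":0,"ry":0,"rz":0},
    {"tx":0,"ty":0,"tz":-22,"rx":0,"ry":0,"rz":0},
    {"tx":0,"ty":0,"tz":-20,"rx":0,"ry":0,"rz":0},
    {"tx":0,"ty":0,"tz":-11.5,"rx":0,"ry":0,"rz":0},
    {"tx":0,"ty":0,"tz":0,"rx":0,"ry":0,"rz":0},
    {"tx":0,"ty":0,"tz":0,"rx":0,"ry":0,"rz":0}
  ]
}}

```text
time: 15.2
tool_pos: [593.8, 127.9, 26.2]
tcp_rot: [3.141, 0.001, 2.858]
contact_force: [-0.5, 0.6, -0.0]
grip_width: 91.8
finger_force: 0.0
```

Emit:
{"op": "carry_out", "data": {
  "gripper": 1,
  "plan": [
    {"tx":0,"ty":0,"tz":0,"rx":0,"ry":0,"rz":0},
    {"tx":0,"ty":0,"tz":0,"rx":0,"ry":0,"rz":0},
    {"tx":0,"ty":0,"tz":0,"rx":0,"ry":0,"rz":0},
    {"tx":0,"ty":0,"tz":0,"rx":0,"ry":0,"rz":0},
    {"tx":0,"ty":0,"tz":0,"rx":0,"ry":0,"rz":0},
    {"tx":0,"ty":0,"tz":0,"rx":0,"ry":0,"rz":0},
    {"tx":0,"ty":0,"tz":0,"rx":0,"ry":0,"rz":0}
  ]
}}

```text
time: 15.9
tool_pos: [593.5, 128.6, 25.8]
tcp_rot: [3.141, 0.0, 2.859]
contact_force: [-0.8, -0.2, 2.7]
grip_width: 57.5
finger_force: 30.0
```

Emit:
{"op": "carry_out", "data": {
  "plan": [
    {"tx":0,"ty":0,"tz":12,"rx":0,"ry":0,"rz":0},
    {"tx":0,"ty":0,"tz":24,"rx":0,"ry":0,"rz":0},
    {"tx":0,"ty":-11,"tz":24,"rx":0,"ry":0,"rz":0},
    {"tx":-0.5,"ty":-30,"tz":5,"rx":0,"ry":0,"rz":0.06},
    {"tx":-0.5,"ty":-40,"tz":0,"rx":0,"ry":0,"rz":0.08},
    {"tx":-0.5,"ty":-40,"tz":0,"rx":0,"ry":0,"rz":0.08},
    {"tx":-0.5,"ty":-40,"tz":0,"rx":0,"ry":0,"rz":0.08},
    {"tx":-0.5,"ty":-40,"tz":0,"rx":0,"ry":0,"rz":0.08},
    {"tx":0,"ty":-30,"tz":0,"rx":0,"ry":0,"rz":0.046},
    {"tx":0,"ty":-15,"tz":0,"rx":0,"ry":0,"rz":0},
    {"tx":0,"ty":0,"tz":0,"rx":0,"ry":0,"rz":0},
    {"tx":0,"ty":0,"tz":0,"rx":0,"ry":0,"rz":0}
  ]
}}

```text
time: 17.1
tool_pos: [590.9, -116.7, 90.7]
tcp_rot: [3.141, -0.0, -2.999]
contact_force: [-0.2, 0.8, -1.4]
grip_width: 57.0
finger_force: 30.0
```

Emit:
{"op": "carry_out", "data": {
  "plan": [
    {"tx":0,"ty":0,"tz":-15,"rx":0,"ry":0,"rz":0},
    {"tx":0,"ty":0,"tz":-22,"rx":0,"ry":0,"rz":0},
    {"tx":0,"ty":0,"tz":-20,"rx":0,"ry":0,"rz":0},
    {"tx":0,"ty":0,"tz":-9,"rx":0,"ry":0,"rz":0},
    {"tx":0,"ty":0,"tz":0,"rx":0,"ry":0,"rz":0},
    {"tx":0,"ty":0,"tz":0,"rx":0,"ry":0,"rz":0}
  ]
}}

```text
time: 17.7
tool_pos: [591.5, -116.8, 25.3]
tcp_rot: [-3.141, 0.001, -2.998]
contact_force: [-0.5, 0.2, -1.9]
grip_width: 57.5
finger_force: 30.0
```

Emit:
{"op": "carry_out", "data": {
  "plan": [
    {"tx":0,"ty":-0.5,"tz":-2,"rx":0,"ry":0,"rz":0},
    {"tx":0,"ty":0,"tz":-1.5,"rx":0,"ry":0,"rz":0},
    {"tx":0,"ty":0,"tz":-0.9,"rx":0,"ry":0,"rz":0},
    {"tx":0,"ty":0,"tz":0,"rx":0,"ry":0,"rz":0},
    {"tx":0,"ty":0,"tz":0,"rx":0,"ry":0,"rz":0}
  ]
}}

```text
time: 18.2
tool_pos: [591.2, -118.1, 20.8]
tcp_rot: [-3.141, 0.001, -2.999]
contact_force: [-0.9, 1.0, 4.5]
grip_width: 57.9
finger_force: 30.0
```

Emit:
{"op": "carry_out", "data": {
  "gripper": 0,
  "plan": [
    {"tx":0,"ty":0,"tz":0,"rx":0,"ry":0,"rz":0},
    {"tx":0,"ty":0,"tz":0,"rx":0,"ry":0,"rz":0},
    {"tx":0,"ty":0,"tz":0,"rx":0,"ry":0,"rz":0},
    {"tx":0,"ty":0,"tz":0,"rx":0,"ry":0,"rz":0},
    {"tx":0,"ty":0,"tz":0,"rx":0,"ry":0,"rz":0},
    {"tx":0,"ty":0,"tz":15,"rx":0,"ry":0,"rz":0},
    {"tx":0,"ty":0,"tz":30,"rx":0,"ry":0,"rz":0},
    {"tx":0,"ty":5,"tz":25,"rx":0,"ry":0,"rz":0},
    {"tx":0,"ty":40,"tz":0,"rx":0,"ry":0,"rz":-0.061},
    {"tx":0,"ty":40,"tz":0,"rx":0,"ry":0,"rz":-0.06},
    {"tx":0,"ty":40,"tz":0,"rx":0,"ry":0,"rz":-0.06},
    {"tx":0,"ty":40,"tz":0,"rx":0,"ry":0,"rz":-0.06}
  ]
}}

```text
time: 19.4
tool_pos: [590.8, 48.4, 90.3]
tcp_rot: [3.141, 0.0, 3.041]
contact_force: [-0.5, -0.2, 0.4]
grip_width: 91.7
finger_force: 0.0
```

Emit:
{"op": "carry_out", "data": {
  "plan": [
    {"tx":0,"ty":40,"tz":0,"rx":0,"ry":0,"rz":-0.06},
    {"tx":0,"ty":40,"tz":0,"rx":0,"ry":0,"rz":-0.06},
    {"tx":0,"ty":40,"tz":0,"rx":0,"ry":0,"rz":0},
    {"tx":0,"ty":40,"tz":0,"rx":0,"ry":0,"rz":0},
    {"tx":0,"ty":40,"tz":0,"rx":0,"ry":0,"rz":0},
    {"tx":0,"ty":35,"tz":0,"rx":0,"ry":0,"rz":0},
    {"tx":-1,"ty":15,"tz":0,"rx":0,"ry":0,"rz":0},
    {"tx":0,"ty":0,"tz":0,"rx":0,"ry":0,"rz":0},
    {"tx":0,"ty":0,"tz":0,"rx":0,"ry":0,"rz":0}
  ]
}}

```text
time: 20.3
tool_pos: [589.9, 295.9, 89.9]
tcp_rot: [-3.141, -0.0, 2.924]
contact_force: [0.4, 0.1, 0.6]
grip_width: 91.9
finger_force: 0.0
```

```bash
python3 place.py square big
```

```text
[589.9 295.9  89.9] [-3.1 -0.   2.9]
top square 6 offset [ 6.7 -4. ]
[[ 616.1 -113.4]
 [ 606.6 -130.3]
 [ 602.6 -100.1]
 [ 605.  -142.8]
 [ 577.1 -134.5]
 [ 572.6 -104.9]]
top big 7 offset [1.  1.7]
scene square 6 offset [-3.1 -1.4]
[[ 578.4 -133.9]
 [ 573.8 -104.7]
 [ 590.6 -144.5]
 [ 585.1  -91.1]
 [ 608.1 -129.8]
 [ 603.8 -100.3]]
scene big 7 offset [-1.2  0.5]
```

The square tart's four nuts give an offset under 1–2 mm and an angle of 8.1°, against 8.2° for the card. Next, the finger tart.

Emit:
{"op": "carry_out", "data": {
  "plan": [
    {"tx":0,"ty":0.7,"tz":-15,"rx":0,"ry":0,"rz":0},
    {"tx":0,"ty":0,"tz":-22,"rx":0,"ry":0,"rz":0},
    {"tx":0,"ty":0,"tz":-18,"rx":0,"ry":0,"rz":0},
    {"tx":0,"ty":0,"tz":-9.5,"rx":0,"ry":0,"rz":0},
    {"tx":0,"ty":0,"tz":0,"rx":0,"ry":0,"rz":0},
    {"tx":0,"ty":0,"tz":0,"rx":0,"ry":0,"rz":0}
  ]
}}

```text
time: 21.0
tool_pos: [590.3, 297.4, 25.9]
tcp_rot: [3.141, 0.0, 2.923]
contact_force: [-0.1, -0.6, 0.2]
grip_width: 92.0
finger_force: 0.0
```

Emit:
{"op": "carry_out", "data": {
  "gripper": 1,
  "plan": [
    {"tx":0,"ty":0,"tz":0,"rx":0,"ry":0,"rz":0},
    {"tx":0,"ty":0,"tz":0,"rx":0,"ry":0,"rz":0},
    {"tx":0,"ty":0,"tz":0,"rx":0,"ry":0,"rz":0},
    {"tx":0,"ty":0,"tz":0,"rx":0,"ry":0,"rz":0},
    {"tx":0,"ty":0,"tz":0,"rx":0,"ry":0,"rz":0},
    {"tx":0,"ty":0,"tz":0,"rx":0,"ry":0,"rz":0},
    {"tx":0,"ty":0,"tz":0,"rx":0,"ry":0,"rz":0},
    {"tx":0,"ty":0,"tz":0,"rx":0,"ry":0,"rz":0},
    {"tx":0,"ty":0,"tz":0,"rx":0,"ry":0,"rz":0}
  ]
}}

```text
time: 21.9
tool_pos: [589.9, 297.6, 25.7]
tcp_rot: [-3.142, -0.0, 2.924]
contact_force: [-0.1, -0.3, -0.6]
grip_width: 35.7
finger_force: 30.0
```

Emit:
{"op": "carry_out", "data": {
  "plan": [
    {"tx":0,"ty":0,"tz":12,"rx":0,"ry":0,"rz":0},
    {"tx":0,"ty":0,"tz":24,"rx":0,"ry":0,"rz":0},
    {"tx":0,"ty":-5,"tz":24,"rx":0,"ry":0,"rz":0},
    {"tx":0,"ty":-20,"tz":5,"rx":0,"ry":0,"rz":-0.06},
    {"tx":0,"ty":-40,"tz":0,"rx":0,"ry":0,"rz":-0.1},
    {"tx":0,"ty":-40,"tz":0,"rx":0,"ry":0,"rz":-0.1},
    {"tx":0,"ty":-40,"tz":0,"rx":0,"ry":0,"rz":-0.1},
    {"tx":0,"ty":-40,"tz":0,"rx":0,"ry":0,"rz":-0.1},
    {"tx":0,"ty":-40,"tz":0,"rx":0,"ry":0,"rz":-0.1},
    {"tx":0,"ty":-40,"tz":0,"rx":0,"ry":0,"rz":-0.1},
    {"tx":0,"ty":-40,"tz":0,"rx":0,"ry":0,"rz":-0.1},
    {"tx":0,"ty":-40,"tz":0,"rx":0,"ry":0,"rz":-0.1}
  ]
}}

```text
time: 23.1
tool_pos: [590.0, -48.9, 91.7]
tcp_rot: [3.141, 0.001, 2.06]
contact_force: [0.1, 0.8, -0.7]
grip_width: 35.8
finger_force: 30.0
```

Emit:
{"op": "carry_out", "data": {
  "plan": [
    {"tx":4,"ty":-40,"tz":0,"rx":0,"ry":0,"rz":-0.1},
    {"tx":4,"ty":-40,"tz":0,"rx":0,"ry":0,"rz":-0.1},
    {"tx":4,"ty":-40,"tz":0,"rx":0,"ry":0,"rz":-0.1},
    {"tx":4,"ty":-40,"tz":0,"rx":0,"ry":0,"rz":-0.1},
    {"tx":4,"ty":-40,"tz":0,"rx":0,"ry":0,"rz":-0.1},
    {"tx":0,"ty":-30,"tz":0,"rx":0,"ry":0,"rz":-0.05},
    {"tx":0,"ty":-10,"tz":0,"rx":0,"ry":0,"rz":0},
    {"tx":0,"ty":0,"tz":0,"rx":0,"ry":0,"rz":0},
    {"tx":0,"ty":0,"tz":0,"rx":0,"ry":0,"rz":0}
  ]
}}

```text
time: 24.0
tool_pos: [609.9, -286.0, 90.9]
tcp_rot: [-3.141, -0.001, 1.515]
contact_force: [0.2, 0.9, -1.0]
grip_width: 35.8
finger_force: 30.0
```

Emit:
{"op": "carry_out", "data": {
  "plan": [
    {"tx":0,"ty":-1.5,"tz":-15,"rx":0,"ry":0,"rz":-0.003},
    {"tx":0,"ty":0,"tz":-22,"rx":0,"ry":0,"rz":0},
    {"tx":0,"ty":0,"tz":-20,"rx":0,"ry":0,"rz":0},
    {"tx":0,"ty":0,"tz":-9,"rx":0,"ry":0,"rz":0},
    {"tx":0,"ty":0,"tz":0,"rx":0,"ry":0,"rz":0},
    {"tx":0,"ty":0,"tz":0,"rx":0,"ry":0,"rz":0}
  ]
}}

```text
time: 24.6
tool_pos: [610.4, -288.4, 25.1]
tcp_rot: [3.141, 0.0, 1.512]
contact_force: [0.5, 0.3, 0.1]
grip_width: 35.7
finger_force: 30.0
```

Emit:
{"op": "carry_out", "data": {
  "plan": [
    {"tx":0,"ty":0,"tz":-2,"rx":0,"ry":0,"rz":0},
    {"tx":0,"ty":0,"tz":-1.5,"rx":0,"ry":0,"rz":0},
    {"tx":0,"ty":0,"tz":-0.5,"rx":0,"ry":0,"rz":0},
    {"tx":0,"ty":0,"tz":0,"rx":0,"ry":0,"rz":0},
    {"tx":0,"ty":0,"tz":0,"rx":0,"ry":0,"rz":0}
  ]
}}

```text
time: 25.1
tool_pos: [610.0, -288.9, 20.9]
tcp_rot: [3.141, 0.0, 1.511]
contact_force: [0.4, 0.1, -1.2]
grip_width: 35.8
finger_force: 30.0
```

Emit:
{"op": "carry_out", "data": {
  "plan": [
    {"tx":0,"ty":0.5,"tz":-0.5,"rx":0,"ry":0,"rz":0},
    {"tx":0,"ty":0,"tz":-0.3,"rx":0,"ry":0,"rz":0},
    {"tx":0,"ty":0,"tz":0,"rx":0,"ry":0,"rz":0}
  ]
}}

```text
time: 25.4
tool_pos: [610.1, -288.7, 20.7]
tcp_rot: [3.141, 0.001, 1.511]
contact_force: [-2.2, -0.3, 6.1]
grip_width: 35.7
finger_force: 30.0
```

Emit:
{"op": "carry_out", "data": {
  "gripper": 0,
  "plan": [
    {"tx":0,"ty":0,"tz":0,"rx":0,"ry":0,"rz":0},
    {"tx":0,"ty":0,"tz":0,"rx":0,"ry":0,"rz":0},
    {"tx":0,"ty":0,"tz":0,"rx":0,"ry":0,"rz":0},
    {"tx":0,"ty":0,"tz":0,"rx":0,"ry":0,"rz":0},
    {"tx":0,"ty":0,"tz":0,"rx":0,"ry":0,"rz":0},
    {"tx":0,"ty":0,"tz":0,"rx":0,"ry":0,"rz":0},
    {"tx":0,"ty":0,"tz":15,"rx":0,"ry":0,"rz":0},
    {"tx":0,"ty":0,"tz":30,"rx":0,"ry":0,"rz":0},
    {"tx":0,"ty":0,"tz":40,"rx":0,"ry":0,"rz":0},
    {"tx":0,"ty":40,"tz":0,"rx":0,"ry":0,"rz":0},
    {"tx":0,"ty":45,"tz":0,"rx":0,"ry":0,"rz":0},
    {"tx":0,"ty":45,"tz":0,"rx":0,"ry":0,"rz":0}
  ]
}}

```text
time: 26.6
tool_pos: [610.1, -157.5, 106.7]
tcp_rot: [3.139, 0.001, 1.509]
contact_force: [0.6, 0.4, 0.1]
grip_width: 91.6
finger_force: 0.0
```

Emit:
{"op": "carry_out", "data": {
  "plan": [
    {"tx":0,"ty":45,"tz":0,"rx":0,"ry":0,"rz":0},
    {"tx":0,"ty":45,"tz":0,"rx":0,"ry":0,"rz":0},
    {"tx":0,"ty":45,"tz":0,"rx":0,"ry":0,"rz":0},
    {"tx":0,"ty":45,"tz":0,"rx":0,"ry":0,"rz":0},
    {"tx":0,"ty":45,"tz":0,"rx":0,"ry":0,"rz":0},
    {"tx":0,"ty":40,"tz":0,"rx":0,"ry":0,"rz":0},
    {"tx":0,"ty":20,"tz":0,"rx":0,"ry":0,"rz":0},
    {"tx":0,"ty":0,"tz":0,"rx":0,"ry":0,"rz":0}
  ]
}}

```text
time: 27.4
tool_pos: [609.9, 129.9, 106.2]
tcp_rot: [3.14, -0.001, 1.515]
contact_force: [0.1, 0.0, 0.1]
grip_width: 92.1
finger_force: 0.0
```

```bash
python3 place.py finger small 2>/dev/null; python3 chk.py c2
```

```text
[609.9 129.9 106.2] [ 3.1 -0.   1.5]
top finger 7 offset [-9.2  1.5]
-88.740005
top small 4 offset [ 1.1 -0.1]
scene finger 7 offset [13.1 -5.2]
-79.704254
scene small 0 offset [nan nan]
[610.2 125.5 105.4] 27.6
```

View pics/c2.png

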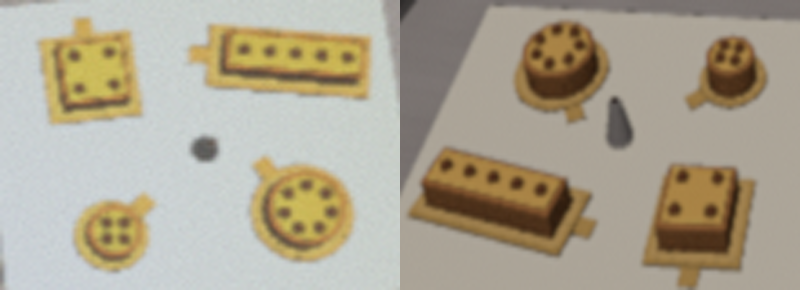

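All four tarts sit on their own cards, with the nozzle in place at (205,149) in the left crop. I'll compute the finger offset using only nuts near its axis, and check that the ring and nozzle haven't moved.

```bash
python3 - <<'E'
from nuts import *
a=np.radians(86.6);u=np.array([np.cos(a),np.sin(a)])
for cam,c in(("top",(608,-287.4)),("scene",(611.2,-285.3))):
    w=nuts(cam,bot.capture(cam),(609.5,-287,38),55); d=w-c
    k=abs(d@[-u[1],u[0]])<9; d=d[k]; l=cv2.fitLine(d.astype(np.float32),2,0,.1,.1).ravel()
    print(cam,len(d),"along",(d@u).mean(),"across",(d@[-u[1],u[0]]).mean(),np.degrees(np.arctan2(l[1],l[0])))
print(bot.camera_model("top")["t"])
im0=cv2.imread("pics/top0.png").astype(int);im=bot.capture("top")[:,:,::-1].astype(int)
for n,(x,y) in(("ring",(201,175)),("nozzle",(341,181))): print(n,abs(im-im0)[y-8:y+8,x-10:x+10].mean(),abs(im-im0)[170:176,330:336].mean())
E
```

```text
top 5 along -0.8807190841628583 across -1.2955908457347727 86.50473
scene 5 along -2.426010724790565 across 0.5417279342639758 86.42923
[  32.8  469.3 1168.6]
ring 21.870833333333334 19.046296296296298
nozzle 17.602083333333333 19.046296296296298
```

```bash
python3 -c "
from plant import bot
print(bot.close_job())"
```

```text
the job is handed in; nothing more can be done
None
```

All four tarts are on their own cards, centred to about 2 mm in the camera checks, with the square and finger tarts within about 0.2° of their card edges; the ring and nozzle were not moved, and the job is handed in after about 28 s of robot time.

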